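Release a drive carrier from its locking cradle and hold it level

ROBOT

A 7-joint arm with a two-finger parallel gripper is mounted at the origin on the work surface. World frame = base frame: x ahead of the robot, y to its left, z up, the work surface at z = 0. Lengths are in m, angles in rad, forces in N, time in s.
With the tool pointing down it reaches from about 0.4 to 0.85 m from the base axis. Payload 4.5 kg.
Tool frame: the origin (TCP) lies at the very end of the fingers, on their centre line; the grasp point (between the pads) lies 19 mm behind it (r.pinch_z is the distance from the TCP to the grasp point, in m); x points along the fingers, y is the direction in which the jaws open and shut, and the axes are right-handed (so a half turn about x gives the same grasp; the last joint's range is limited). The gripper opens to 88 mm and grips with 3 to 60 N. Pads are 18 mm wide; open, the fingers measure 123 mm over their backs; the gripper's body (75 mm by 187 mm) begins 45 mm behind the grasp point.
Start: joints at [-1.247, 0.689, -0.195, 1.565, 0.157, 0.902, -0.215], TCP at [0.179, 0.599, 0.239] pointing down, gripper open.
Joint ranges: [-3.01, 3.01], [-0.46, 2.08], [-1.47, 1.51], [0.13, 2.56], [-1, 4.14], [0.04, 2.09], [-2.66, 2.66]. Speed limits (rad/s): [2.57, 2.57, 3.14, 3.14, 3.14, 3.14, 3.14].

INTERFACE

Orientations are given as a unit quaternion [x, y, z, w].
In Python, from plant import telemetry, cams, job, r gives the robot as it stands.
- The arm moves only by the tool send_rows, never from a script. Its argument "commands" is one flat list of numbers, 7 for each row, row after row: the shift along the world's x, y, z as a fraction of full scale, then the turn, a rotation vector about the world's x, y, z as a fraction of full scale, then the closure, from 0 (fully open) to 1 (shut). In form: [dx, dy, dz, wx, wy, wz, claw, dx, dy, dz, wx, wy, wz, claw, ...]. A call has 1 to 12 rows; each row shifts and turns the pose as measured when the row begins; what a row does not reach is not made up. Full scale, the value 1, is 250 mm for a shift and 90 degrees for a turn. A row lasts 1/10 s, in which the tool goes at most 50 mm and 8.59 degrees, less where a joint would pass 70% of its speed; a pose out of reach is approached as far as the arm can. A call with a number of a shift or a turn outside -1 to 1 is refused whole. A call with a gripper value outside its range is refused whole. The fingers move at their own pace and stop on an object; "newtons" is the grip in N (left out, the last holds). Time passes only in rows, so rows that do not move let the fingers close. It gives the time, the measured TCP pose, the force and the opening at its end, in the units of the state.
- telemetry.get_state(): the state, without advancing time (a new reading comes with each control period).
- cams.snapshot(name): name is "scene" or "top"; returns a dict with "image" (480x640x3 uint8, blue, green, red), "intrinsics" (3x3 intrinsics, pixels), "world_to_cam" (4x4, takes a point from world to camera coordinates). Camera axes: x right, y down, z forward; pixel columns grow to the right and rows downward; lengths in m; the calibration is good to about 2 mm. A picture is of the moment at which its call begins. There is no depth.
- job.finish_job(): hands the job in, once; it reports no verdict.
The state is a dict: "clock": time; "q": joint angles; "qd": joint speeds; "joint_torque": joint torques, N m; "tool_pos": TCP position; "eef_rot": TCP orientation; "contact_force": force on the tool from outside, world axes, zero at the start; "moment": the same for the moment, N m; "opening": opening from 0.0 (shut) to 1.0 (fully open).
Only numpy, scipy, OpenCV 4.12 (cv2) and the standard library are available. Lean on these libraries where they do the work, as an engineer would, in place of code of your own. Each camera call takes 0.05 s, during which the arm holds its last target.

TASK

Free the drive carrier with the orange handle from its locking cradle: turn the black handwheel by its red crank grip a full turn anticlockwise (seen from above), until it stops and the yellow lock tabs stand clear of the carrier's feet. Then lift the carrier straight up by its orange handle, keeping it level all the way, and finish with the gripper still holding it, level and motionless, right above its seat with its underside about 15 cm above the cradle's bed. Leave the handwheel unlocked and do not disturb the other things on the desk.

Things in the scene. Friction and masses are not known exactly. Their poses are not given: they have to be found in the camera images.
- cradle: Aluminium base plate, 170 mm (x) by 380 mm (y) by 12 mm, fixed to the desk; its upper face is the bed. Origin on the desk surface, z up. The carrier's seat lies 85 mm along its +y from the origin; a grey gearbox (100 x 100 mm, top 52 mm above the desk) with the handwheel lies 120 mm along its -y. Place and yaw vary.
- seat (a point): Centre of the carrier's seat, on the bed (12 mm above the desk). Axes as the cradle's. End stops 12 mm high stand 73 mm to either side along y. The lock frame around it has four yellow tabs, 18 mm long, that lie over the carrier's four feet when locked and clear of them by about 10 mm at the open stop.
- wheel_axis (a point): Point on the handwheel's vertical axis, 100 mm above the desk, level with the middle of the crank grip. The wheel is a black disc of 124 mm diameter, upper face 72 mm above the desk.
- crank_grip (a point): Middle of the red crank grip: an upright cylinder, 20 mm diameter and 54 mm tall (73 to 127 mm above the desk), standing 48 mm out from the wheel's axis. It spins freely on its own pin, so it can be carried round in a circle by a gripper that does not turn. This point moves with the wheel.
- wheel (a joint): Angle of the handwheel in rad, growing anticlockwise seen from above: 0 fully locked, 6.9 at the open stop; starts between 0 and 0.4. At 0 the crank grip stands on the cradle's -x side of the axis. 1 to 2 N at the grip turn it; it stays where it is left. It drives the steel lock frame evenly, 30 mm along the cradle's -y over its range.
- carrier_handle (a point): Centre of the orange handle bar of the carrier: 14 mm thick (x), 14 mm high, 100 mm long along y, its middle 72 mm above the underside (84 mm above the desk when seated); posts 45 mm either side along y, 31 mm free below the bar. Axes as the carrier's, along the cradle's when seated. Grip it at its middle, closing along x; the weight is centred below it.
- carrier_base (a point): Centre of the underside of the drive carrier (blue tray 100 mm in x by 140 mm in y with an aluminium drive on it, 34 mm high without the handle, 0.4 to 0.8 kg). Four blue feet 6 mm thick stick out 10 mm on its x sides, 40 mm either side of the middle along y. In the seat it has 2 to 3 mm of play.
- spare_handle (a point): Centre of the grey handle of the spare grey carrier, of the same shape, standing on the desk: not to be moved.
- mug: Blue mug, 80 mm diameter, 92 mm high; origin at the centre of its underside. Leave alone.
- bottle: White bottle with green cap, 54 mm diameter, 150 mm high; origin at the centre of its underside. Leave alone.
- notes: Pink block of sticky notes, 76 x 76 x 30 mm; origin at the centre of its underside. Leave alone.
- screwdriver: Screwdriver lying on the desk. Leave alone.
- mouse: Round black computer mouse, 62 mm diameter, 32 mm high. Leave alone.
Things that resemble listed ones, but are neither listed nor needed, are in the scene too. Leave any brown look-alike of the part that bears carrier_handle alone.

How it is judged:
On the way, in this order (a step that is already met when the one before it is completed fails the run):
1. the handwheel is turned a full turn to its open stop with the carrier still in its seat (value of joint wheel above 6.6 rad and z of carrier_base in the frame of seat below 0.01 m and horizontal distance between carrier_base and seat below 0.015 m), for 0.2 s.
2. the carrier is lifted clear of the cradle, level, held by the fingers alone (z of carrier_base in the frame of seat above 0.04 m and angle between carrier_base's own z axis and vertical below 0.2 rad and contact force between the fingers and carrier above 1 N and contact force between carrier and cradle below 0.2 N), for 0.2 s.
At the end, for the whole second after the job is handed in: The fingers alone hold the carrier at rest (under 0.03 m/s, 0.15 rad/s), clear of the cradle, underside 100 to 200 mm above the bed, within 60 mm sideways of the seat centre, level within 0.12 rad; handwheel past 6.4 rad; other things within 40 mm of their starts (z of carrier_base in the frame of seat between 0.1 and 0.2 m and horizontal distance between carrier_base and seat below 0.06 m and angle between carrier_base's own z axis and vertical below 0.12 rad and linear speed of carrier below 0.03 m/s and angular speed of carrier below 0.15 rad/s and contact force between the fingers and carrier above 1 N and contact force between carrier and cradle below 0.2 N and value of joint wheel above 6.4 rad and distance of each of spare_handle, mug, bottle, notes, screwdriver, mouse from where it was at the start of the episode below 0.04 m); the arm keeps its last pose, push and grip.
It fails at once if the carrier is tipped more than 0.35 rad (20 degrees) (angle between carrier_base's own z axis and vertical above 0.35 rad).
It fails at once if the carrier is pulled out while still locked (z of carrier_base in the frame of seat above 0.025 m and value of joint wheel below 6.2 rad).
It fails at once if another thing on the desk is disturbed (moved 40 mm) (distance of any of spare_handle, mug, bottle, notes, screwdriver, mouse from where it was at the start of the episode above 0.04 m).
It also fails if it takes over 61 s, if anything falls off the work surface, if the arm or the gripper's body presses on something with over 40 N, if the wrist force passes 120 N, or if a joint passes its speed limit or range.

## Working session

There is one attempt and no reset: what is moved stays moved. The work goes in short steps, Python scripts to look and compute and a tool call to move; the robot and the scene stay as the last step left them, time stands still between calls to the robot, and variables do not carry over. Pictures are saved under pics/ and viewed, and the job is handed in when it is done.

Besides the shell and the picture viewer there is one more tool, called as name(argument=value, ...), one argument or row to a line, values as JSON. send_rows: Moves the arm, as the interface text tells. Its arguments: {"type":"object","properties":{"commands":{"type":"array"},"newtons":{"type":"number"}},"required":["commands"]}

```bash
mkdir -p pics; ls; cat > h.py <<'E'
from plant import telemetry, cams, job, r
import numpy as np, cv2
def ray(c,u,v):
    K=np.array(c["intrinsics"]);T=np.array(c["world_to_cam"]);R=T[:3,:3];t=T[:3,3]
    return -R.T@t, R.T@np.linalg.inv(K)@np.array([u,v,1.])
def onz(c,u,v,z):
    o,d=ray(c,u,v);return o+d*(z-o[2])/d[2]
def proj(c,p):
    K=np.array(c["intrinsics"]);T=np.array(c["world_to_cam"]);q=T[:3,:3]@np.array(p)+T[:3,3];q=K@q;return q[:2]/q[2]
E
python3 - <<'E'
from h import *
for n in("scene","top"):
    c=cams.snapshot(n);cv2.imwrite(f"pics/{n}0.png",c["image"]);print(n,onz(c,320,240,0),ray(c,320,240)[0])
print(telemetry.get_state())
E
```

```text
pics
scene [ 0.44483318 -0.04825958  0.        ] [1.18634501 0.42369714 1.02953916]
top [ 0.51966697 -0.0114473   0.        ] [ 0.36418123 -0.02118059  1.59351624]
{'clock': 0.1, 'q': array([-1.24718856,  0.68989508, -0.19453623,  1.56619507,  0.15727859,
        0.90252905, -0.21508842]), 'qd': array([ 0.00160784, -0.00249876, -0.00050893, -0.00280329, -0.00180009,
       -0.00012614,  0.00126533]), 'joint_torque': array([-3.36335957e-03, -5.28495669e+01, -1.27158534e+00, -1.53837240e+01,
       -5.25798183e-02,  1.97923255e-03,  5.27826376e-05]), 'tool_pos': array([0.17847527, 0.59839554, 0.23800577]), 'eef_rot': array([ 0.10149905,  0.69975008, -0.10265248,  0.69965009]), 'contact_force': array([0.54270268, 1.16827751, 0.32303601]), 'moment': array([ 0.00197508, -0.02478363,  0.00633165]), 'opening': 0.9974556425507042}
```

View pics/scene0.png

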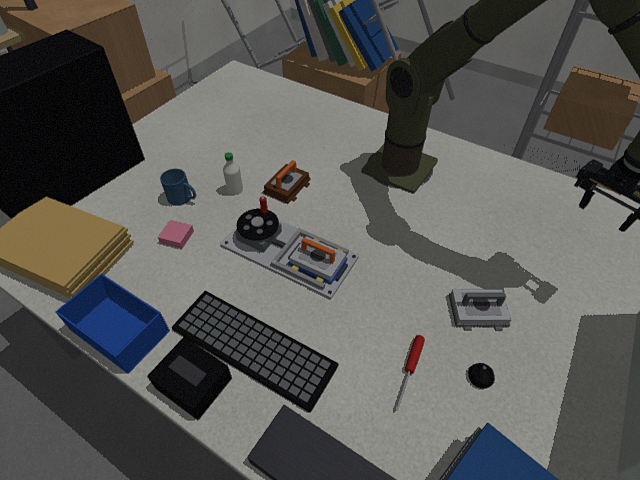

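View pics/top0.png

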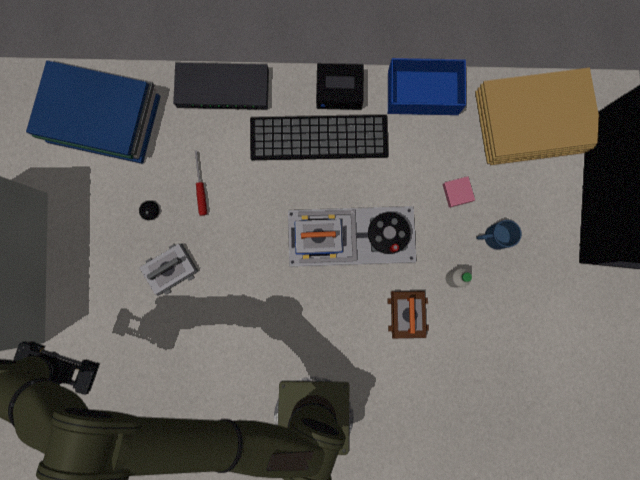

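```bash
cat > m.py <<'E'
from h import *
def blob(img,lo,hi,roi):
    x0,y0,x1,y1=roi
    m=cv2.inRange(cv2.cvtColor(img,cv2.COLOR_BGR2HSV),lo,hi)
    k=np.zeros_like(m);k[y0:y1,x0:x1]=m[y0:y1,x0:x1]
    n,l,s,c=cv2.connectedComponentsWithStats(k)
    i=1+np.argmax(s[1:,4]);pts=np.argwhere(l==i)[:,::-1].astype(np.float32)
    return c[i],s[i],cv2.minAreaRect(pts)
E
python3 - <<'E'
from m import *
t=cams.snapshot("top");s=cams.snapshot("scene")
a=cv2.resize(t["image"][195:345,280:440],None,fx=3.7,fy=3.7,interpolation=cv2.INTER_CUBIC)
cv2.imwrite("pics/crop_top.png",a)
a=cv2.resize(s["image"][185:300,215:365],None,fx=5,fy=5,interpolation=cv2.INTER_CUBIC)
cv2.imwrite("pics/crop_scene.png",a)
O=((5,150,120),(16,255,255));R=((0,150,60),(4,255,255))
print(blob(t["image"],*O,(295,220,345,250)),blob(s["image"],*O,(295,230,340,262)))
print(blob(t["image"],*R,(370,215,415,255)),blob(s["image"],*R,(250,190,280,225)))
E
```

```text
(array([317.71942446, 233.99280576]), array([301, 232,  35,   5, 139], dtype=int32), ((318.0, 234.0), (34.0, 4.0), 0.0)) (array([317.73043478, 245.20869565]), array([302, 238,  32,  16, 115], dtype=int32), ((317.8362121582031, 245.2155303955078), (33.22052764892578, 3.4139673709869385), 23.198591232299805))
(array([393.84848485, 247.81818182]), array([390, 244,   9,   8,  33], dtype=int32), ((394.0, 247.5), (7.0, 8.0), 90.0)) (array([263.58333333, 205.20833333]), array([260, 198,   7,  15,  48], dtype=int32), ((263.2682800292969, 204.9146270751953), (14.466531753540039, 5.411145210266113), 83.6598129272461))
```

View pics/crop_top.png

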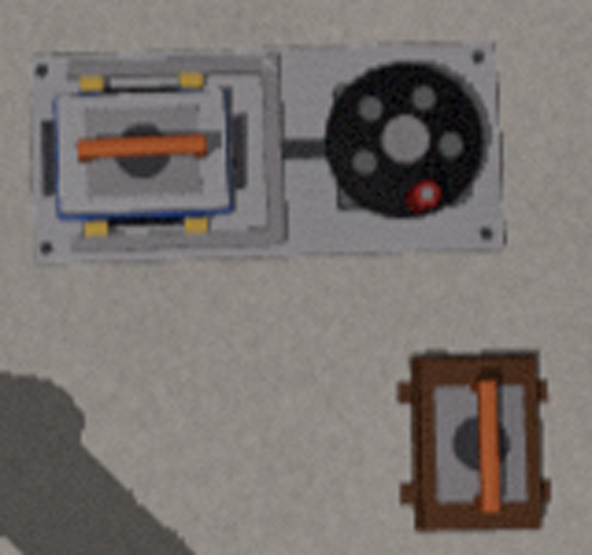

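View pics/crop_scene.png

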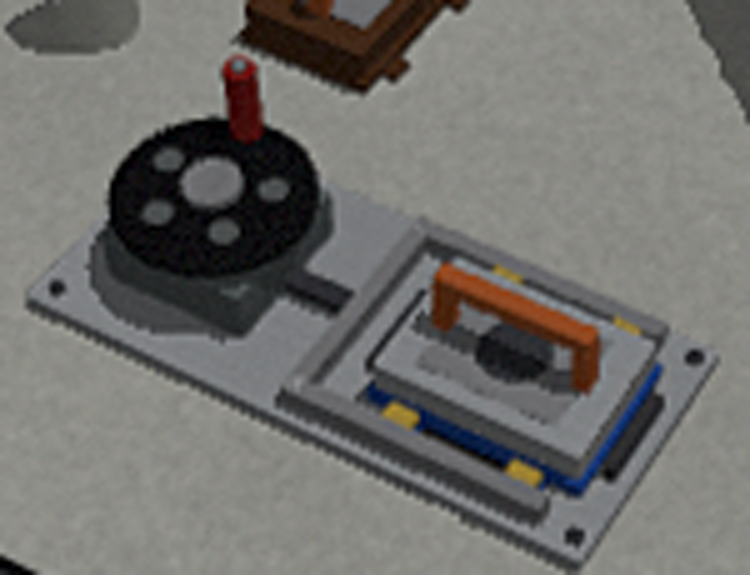

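The part meant is the orange handle at top (318,234), which sits on the blue tray inside the cradle. The one at (411,314) is the brown look-alike. The grip's top end is at about (394,247) in the top view.

```bash
python3 - <<'E'
from m import *
t=cams.snapshot("top");s=cams.snapshot("scene")
f=lambda p:(p[0]/3.7+280-.36,p[1]/3.7+195-.36)
P=[onz(t,*f(p),.012)[:2] for p in((42,70),(47,247),(478,56),(486,233))]
P=np.array(P);cc=P.mean(0);e=(P[0]+P[1]-P[2]-P[3]);e/=np.linalg.norm(e)
yaw=np.arctan2(-e[0],e[1]);print("center",cc,"yaw",yaw,P)
ex=np.array([e[1],-e[0]])
print("seat",cc+.085*e,"wheel nominal",cc-.12*e)
print("hub top",onz(t,*f((406,138)),.074))
gs=lambda p:(p[0]/5+215-.4,p[1]/5+185-.4)
print("hub scene",onz(s,*gs((212,182)),.074))
print("handle top",onz(t,318,234,.09),"scene mid",onz(s,*gs((521,322)),.084))
print("ends",onz(t,301,235,.09),onz(t,335.5,233,.09))
print("grip top", onz(t,*f((427,193)),.127),"scene",onz(s,*gs((239,64)),.127), onz(s,*gs((243,98)),.1))
E
```

```text
center [ 0.53378692 -0.10374852] yaw 0.05031358510961642 [[ 0.59679746  0.07717533]
 [ 0.45293071  0.06971708]
 [ 0.61487584 -0.27755148]
 [ 0.47054366 -0.28433501]]
seat [ 0.52951207 -0.01885608] wheel nominal [ 0.539822   -0.22359666]
hub top [ 0.53942326 -0.21146536  0.074     ]
hub scene [ 0.53675848 -0.20918082  0.074     ]
handle top [ 0.5279563  -0.00598168  0.09      ] scene mid [0.53447554 0.00503871 0.084     ]
ends [0.52421176 0.04236836 0.09      ] [ 0.53173005 -0.05579914  0.09      ]
grip top [ 0.49207624 -0.22083457  0.127     ] scene [ 0.49011312 -0.21882145  0.127     ] [ 0.49090124 -0.21845066  0.1       ]
```

```bash
cat > rot.py <<'E'
from h import *
from scipy.spatial.transform import Rotation as Ro
def need(yaw,s):
    c=Ro.from_quat(s["eef_rot"]);M=c.as_matrix()
    jaw=np.array([np.cos(yaw),np.sin(yaw),0])
    out=[]
    for sg in(1,-1):
        x=np.array([0,0,-1.]);y=sg*jaw;T=Ro.from_matrix(np.stack([x,y,np.cross(x,y)],1))
        out.append((T*c.inv()).as_rotvec())
    return M,out
E
python3 - <<'E'
from rot import *
s=telemetry.get_state();M,o=need(.05,s);print(M.round(3));print([np.degrees(v).round(2) for v in o],[(v/(np.pi/2)).round(4) for v in o])
t=cams.snapshot("top");sc=cams.snapshot("scene")
print("bottle cap",onz(t,467,277,.15)); print("handle scene",onz(sc,317.8,245.2,.087),"top",onz(t,317.7,234,.09))
E
```

```text
[[-0.     0.286  0.958]
 [-0.001  0.958 -0.286]
 [-1.    -0.001  0.   ]]
[array([ 2.000e-02, -2.000e-02, -7.054e+01]), array([3.0000e-02, 2.0000e-02, 1.0946e+02])] [array([ 2.000e-04, -3.000e-04, -7.837e-01]), array([3.0000e-04, 3.0000e-04, 1.2163e+00])]
bottle cap [ 0.41116521 -0.41397797  0.15      ]
handle scene [ 0.52665589 -0.00328662  0.087     ] top [ 0.52794076 -0.00512712  0.09      ]
```

send_rows(
  commands=[0.12, -0.08, 0, 0, 0, -0.0871, 0, 0.14, -0.12, 0, 0, 0, -0.0871, 0, 0.14, -0.12, 0, 0, 0, -0.0871, 0, 0.14, -0.12, 0, 0, 0, -0.0871, 0, 0.14, -0.12, 0, 0, 0, -0.0871, 0, 0.14, -0.12, 0, 0, 0, -0.0871, 0, 0.12, -0.14, 0, 0, 0, -0.0871, 0, 0.1, -0.16, 0, 0, 0, -0.0871, 0, 0.08, -0.18, 0, 0, 0, -0.0871, 0, 0.04, -0.19, 0, 0, 0, 0, 0, 0, -0.19, 0, 0, 0, 0, 0, 0, -0.19, 0, 0, 0, 0, 0],
  newtons=25,
)

```text
clock: 1.6
tool_pos: [0.4739, 0.1599, 0.2401]
eef_rot: [0.503, 0.503, -0.49, 0.503]
contact_force: [1.1, -0.3, -0.6]
opening: 1.0
```

```bash
cat > st.py <<'E'
from rot import *
import sys
s=telemetry.get_state();M,o=need(.05,s);o=min(o,key=np.linalg.norm)
p=s["tool_pos"];print(s["clock"],"p",p.round(4),"F",s["contact_force"].round(1),"open",round(s["opening"],3),"rot needed frac",(o/(np.pi/2)).round(4))
if len(sys.argv)>3:
    g=np.array([float(a) for a in sys.argv[1:4]]);print("delta frac",((g-p)/.25).round(4))
E
python3 st.py 0.491 -0.2195 0.2
```

```text
1.6 p [0.4739 0.1599 0.2401] F [ 1.1 -0.3 -0.6] open 1.0 rot needed frac [-0.0089  0.0086  0.0231]
delta frac [ 0.0682 -1.5178 -0.1605]
```

send_rows(
  commands=[0.01, -0.17, 0, -0.003, 0.003, 0.008, 0, 0.01, -0.17, 0, -0.003, 0.003, 0.008, 0, 0.01, -0.17, 0, -0.003, 0.003, 0.007, 0, 0.01, -0.17, 0, 0, 0, 0, 0, 0.01, -0.17, 0, 0, 0, 0, 0, 0.01, -0.17, 0, 0, 0, 0, 0, 0.01, -0.17, 0, 0, 0, 0, 0, 0.0, -0.17, 0, 0, 0, 0, 0, 0, -0.12, 0, 0, 0, 0, 0, 0, 0, 0, 0, 0, 0, 0],
)

```text
clock: 2.6
tool_pos: [0.4905, -0.234, 0.2424]
eef_rot: [0.489, 0.508, -0.49, 0.513]
contact_force: [0.7, -0.1, -0.5]
opening: 0.998
```

```bash
python3 st.py 0.491 -0.2195 0.086
```

```text
2.6 p [ 0.4905 -0.234   0.2424] F [ 0.7 -0.1 -0.5] open 0.998 rot needed frac [0.0033 0.0034 0.0054]
delta frac [ 0.0021  0.0581 -0.6254]
```

send_rows(
  commands=[0, 0.058, -0.04, 0.0033, 0.0034, 0.0054, 0, 0, 0, 0, 0, 0, 0, 0, 0, 0, -0.1, 0, 0, 0, 0, 0, 0, -0.1, 0, 0, 0, 0, 0, 0, -0.1, 0, 0, 0, 0, 0, 0, 0, 0, 0, 0, 0],
)

```text
clock: 3.2
tool_pos: [0.4926, -0.2078, 0.1546]
eef_rot: [0.486, 0.517, -0.482, 0.515]
contact_force: [-0.6, -0.1, -0.5]
opening: 1.001
```

```bash
python3 st.py 0.491 -0.2195 0.087;python3 -c "
from h import *
for n in('scene','top'):
    c=cams.snapshot(n);u=[int(a) for a in proj(c,(.491,-.22,.1))];im=c['image'][u[1]-60:u[1]+60,u[0]-60:u[0]+60];cv2.imwrite('pics/a_'+n+'.png',cv2.resize(im,None,fx=4,fy=4))
"
```

```text
3.2 p [ 0.4926 -0.2078  0.1546] F [-0.6 -0.1 -0.5] open 1.001 rot needed frac [-0.0038  0.0009 -0.0091]
delta frac [-0.0063 -0.0467 -0.2705]
```

View pics/a_scene.png

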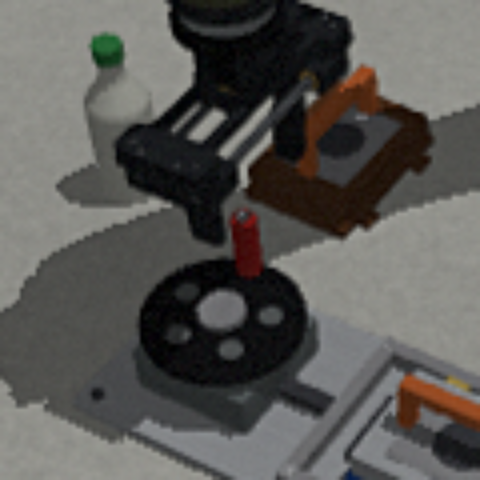

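The fingers are above and around the red grip, which is at crop (245,240). I'll correct y, then go down.

send_rows(
  commands=[-0.006, -0.046, 0, -0.0038, 0, -0.009, 0, 0, 0, 0, 0, 0, 0, 0, 0, 0, 0, 0, 0, 0, 0],
)

```text
clock: 3.6
tool_pos: [0.495, -0.2215, 0.1606]
eef_rot: [0.489, 0.508, -0.486, 0.516]
contact_force: [0.2, -0.9, -0.5]
opening: 1.003
```

```bash
python3 st.py 0.491 -0.2195 0.087
```

```text
3.6 p [ 0.495  -0.2215  0.1606] F [ 0.2 -0.9 -0.5] open 1.003 rot needed frac [0.003  0.0076 0.0003]
delta frac [-0.0162  0.0081 -0.2944]
```

send_rows(
  commands=[-0.008, 0.004, -0.1, 0.001, 0.003, 0, 0, -0.004, 0.002, -0.08, 0, 0.002, 0, 0, 0, 0, -0.07, 0, 0, 0, 0, 0, 0, 0, 0, 0, 0, 0],
)

```text
clock: 4.0
tool_pos: [0.4947, -0.2219, 0.1001]
eef_rot: [0.489, 0.507, -0.487, 0.517]
contact_force: [-0.6, -0.6, -0.3]
opening: 1.001
```

```bash
python3 st.py 0.491 -0.2195 0.087; python3 st.py 0.491 -0.2195 0.087
```

```text
4.0 p [ 0.4947 -0.2219  0.1001] F [-0.6 -0.6 -0.3] open 1.001 rot needed frac [0.0041 0.0079 0.0015]
delta frac [-0.0147  0.0098 -0.0526]
4.0 p [ 0.4947 -0.2219  0.1001] F [-0.6 -0.6 -0.3] open 1.001 rot needed frac [0.0041 0.0079 0.0015]
delta frac [-0.0147  0.0098 -0.0526]
```

send_rows(
  commands=[-0.015, 0.01, -0.05, 0.004, 0.008, 0.001, 0, 0, 0, 0, 0, 0, 0, 0],
)

```text
clock: 4.2
tool_pos: [0.4915, -0.2198, 0.0882]
eef_rot: [0.488, 0.512, -0.488, 0.512]
contact_force: [0.1, 0.4, 0.5]
opening: 1.0
```

```bash
python3 st.py 0.491 -0.2195 0.087
```

```text
4.2 p [ 0.4915 -0.2198  0.0882] F [0.1 0.4 0.5] open 1.0 rot needed frac [0.0003 0.0006 0.0007]
delta frac [-0.0018  0.0011 -0.005 ]
```

Good. Now I'll close on the grip.

send_rows(
  commands=[0, 0, 0, 0, 0, 0, 1, 0, 0, 0, 0, 0, 0, 1, 0, 0, 0, 0, 0, 0, 1, 0, 0, 0, 0, 0, 0, 1, 0, 0, 0, 0, 0, 0, 1, 0, 0, 0, 0, 0, 0, 1, 0, 0, 0, 0, 0, 0, 1, 0, 0, 0, 0, 0, 0, 1],
  newtons=25,
)

```text
clock: 5.0
tool_pos: [0.493, -0.2205, 0.0907]
eef_rot: [0.488, 0.51, -0.487, 0.514]
contact_force: [-0.4, -0.1, 0.3]
opening: 0.295
```

```bash
python3 st.py 0.491 -0.2195 0.087;python3 -c "
from h import *
for n in('scene','top'):
    c=cams.snapshot(n);u=[int(a) for a in proj(c,(.491,-.22,.1))];im=c['image'][u[1]-60:u[1]+60,u[0]-60:u[0]+60];cv2.imwrite('pics/b_'+n+'.png',cv2.resize(im,None,fx=4,fy=4))
"
```

```text
5.0 p [ 0.493  -0.2205  0.0907] F [-0.4 -0.1  0.3] open 0.295 rot needed frac [0.0014 0.0033 0.0009]
delta frac [-0.0082  0.0039 -0.0146]
```

View pics/b_scene.png

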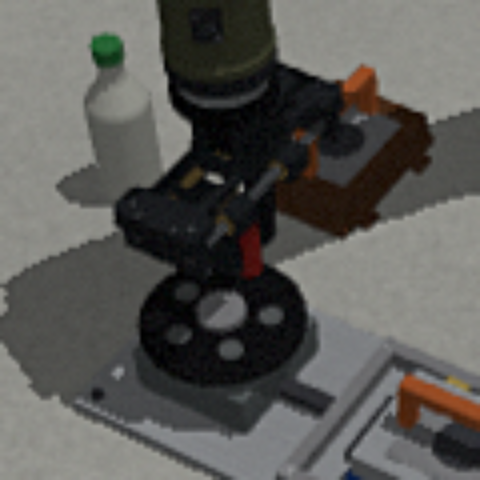

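send_rows(
  commands=[-0.004, 0.002, -0.01, 0.001, 0.002, 0, 1, 0, 0, 0, 0, 0, 0, 1, 0, 0, 0, 0, 0, 0, 1, 0, 0, 0, 0, 0, 0, 1],
)

```text
clock: 5.5
tool_pos: [0.4916, -0.2211, 0.0906]
eef_rot: [0.488, 0.511, -0.488, 0.513]
contact_force: [0.3, -0.1, 1.9]
opening: 0.217
```

```bash
python3 st.py 0.491 -0.2195 0.087
```

```text
5.5 p [ 0.4916 -0.2211  0.0906] F [ 0.3 -0.1  1.9] open 0.217 rot needed frac [0.0014 0.0016 0.0017]
delta frac [-0.0023  0.0065 -0.0143]
```

```bash
cat > arc.py <<'E'
from rot import *
import sys
ax=np.array([.538,-.2105]);st=float(sys.argv[1]);n=int(sys.argv[2])
s=telemetry.get_state();p=s["tool_pos"];d=p[:2]-ax
a=np.arctan2(d[1],d[0]);print("r",np.hypot(*d),"wheel angle mod 2pi",(a-np.pi-.05)%(2*np.pi),"F",s["contact_force"].round(1),"z",p[2],"t",s["clock"])
M,o=need(.05,s);o=min(o,key=np.linalg.norm);print("rot",(o/(np.pi/2)).round(4))
q=p[:2]
for i in range(n):
    w=ax+.048*np.array([np.cos(a+st*(i+1)),np.sin(a+st*(i+1))]);print(((w-q)/.25).round(3),end=' ');q=w
print()
E
python3 arc.py .15 12
```

```text
r 0.047624575077849333 wheel angle mod 2pi 0.17511782944709875 F [ 0.3 -0.1  1.9] z 0.09056365350521872 t 5.5
rot [0.0014 0.0016 0.0017]
[ 0.007 -0.028] [ 0.013 -0.026] [ 0.016 -0.024] [ 0.02  -0.021] [ 0.023 -0.018] [ 0.025 -0.014] [ 0.027 -0.01 ] [ 0.028 -0.006] [ 0.029 -0.002] [0.029 0.002] [0.028 0.007] [0.027 0.011]
```

send_rows(
  commands=[0.007, -0.028, -0.01, 0.001, 0.001, 0.001, 1, 0.013, -0.026, 0, 0, 0, 0, 1, 0.016, -0.024, 0, 0, 0, 0, 1, 0.02, -0.021, 0, 0, 0, 0, 1, 0.023, -0.018, 0, 0, 0, 0, 1, 0.025, -0.014, 0, 0, 0, 0, 1],
)

```text
clock: 6.1
tool_pos: [0.5182, -0.2539, 0.0905]
eef_rot: [0.488, 0.513, -0.487, 0.512]
contact_force: [-0.5, 1.7, 4.6]
opening: 0.213
```

```bash
python3 arc.py .2 8
```

```text
r 0.04771635303926439 wheel angle mod 2pi 1.0934615376426127 F [-0.5  1.7  4.6] z 0.09053552758067904 t 6.1
rot [-0.0011 -0.0004 -0.0002]
[ 0.036 -0.013] [ 0.038 -0.005] [0.038 0.003] [0.037 0.01 ] [0.034 0.017] [0.03  0.024] [0.025 0.029] [0.018 0.034]
```

Tracking is excellent: it turned 0.92 rad, and the forces stayed small.

send_rows(
  commands=[0.036, -0.013, 0, 0, 0, 0, 1, 0.038, -0.005, 0, 0, 0, 0, 1, 0.038, 0.003, 0, 0, 0, 0, 1, 0.037, 0.01, 0, 0, 0, 0, 1, 0.034, 0.017, 0, 0, 0, 0, 1, 0.03, 0.024, 0, 0, 0, 0, 1, 0.025, 0.029, 0, 0, 0, 0, 1],
)

```text
clock: 6.8
tool_pos: [0.5782, -0.2372, 0.0905]
eef_rot: [0.486, 0.516, -0.489, 0.508]
contact_force: [-4.8, 0.8, 7.1]
opening: 0.217
```

```bash
python3 arc.py .2 8
```

```text
r 0.04828238190108698 wheel angle mod 2pi 2.505437180270817 F [-4.8  0.8  7.1] z 0.09050034579418746 t 6.8
rot [-0.0033 -0.0067  0.0007]
[0.017 0.035] [0.011 0.037] [0.003 0.038] [-0.004  0.038] [-0.012  0.036] [-0.019  0.033] [-0.025  0.029] [-0.03   0.023]
```

send_rows(
  commands=[0.017, 0.035, 0.006, -0.003, -0.006, 0, 1, 0.011, 0.037, 0, 0, 0, 0, 1, 0.003, 0.038, 0, 0, 0, 0, 1, -0.004, 0.038, 0, 0, 0, 0, 1, -0.012, 0.036, 0, 0, 0, 0, 1, -0.019, 0.033, 0, 0, 0, 0, 1, -0.025, 0.029, 0, 0, 0, 0, 1],
)

```text
clock: 7.5
tool_pos: [0.5723, -0.1763, 0.0907]
eef_rot: [0.487, 0.509, -0.489, 0.514]
contact_force: [-0.6, -4.3, -2.1]
opening: 0.214
```

```bash
python3 arc.py .2 8
```

```text
r 0.048487042648341847 wheel angle mod 2pi 3.8754811407028065 F [-0.6 -4.3 -2.1] z 0.0906575833149998 t 7.5
rot [0.0044 0.0012 0.002 ]
[-0.031  0.023] [-0.034  0.018] [-0.037  0.011] [-0.038  0.003] [-0.038 -0.004] [-0.036 -0.012] [-0.033 -0.019] [-0.029 -0.025]
```

send_rows(
  commands=[-0.031, 0.023, 0, 0.004, 0.001, 0.002, 1, -0.034, 0.018, 0, 0, 0, 0, 1, -0.037, 0.011, 0, 0, 0, 0, 1, -0.038, 0.003, 0, 0, 0, 0, 1, -0.038, -0.004, 0, 0, 0, 0, 1, -0.036, -0.012, 0, 0, 0, 0, 1, -0.033, -0.019, 0, 0, 0, 0, 1],
)

```text
clock: 8.2
tool_pos: [0.5111, -0.1706, 0.0907]
eef_rot: [0.489, 0.509, -0.485, 0.517]
contact_force: [4.1, -2.1, -7.6]
opening: 0.219
```

```bash
python3 arc.py .2 8
```

```text
r 0.048135096905961204 wheel angle mod 2pi 5.25524378354977 F [ 4.1 -2.1 -7.6] z 0.09070661113427658 t 8.2
rot [ 0.0018  0.0079 -0.0009]
[-0.029 -0.025] [-0.024 -0.03 ] [-0.018 -0.034] [-0.011 -0.037] [-0.003 -0.038] [ 0.005 -0.038] [ 0.012 -0.036] [ 0.019 -0.033]
```

send_rows(
  commands=[-0.029, -0.025, -0.008, 0.002, 0.007, 0, 1, -0.024, -0.03, 0, 0, 0, 0, 1, -0.018, -0.034, 0, 0, 0, 0, 1, -0.011, -0.037, 0, 0, 0, 0, 1, -0.003, -0.038, 0, 0, 0, 0, 1, 0.005, -0.038, 0, 0, 0, 0, 1, 0.012, -0.036, 0, 0, 0, 0, 1],
)

```text
clock: 8.9
tool_pos: [0.4933, -0.2271, 0.0906]
eef_rot: [0.489, 0.516, -0.482, 0.512]
contact_force: [2.1, 2.5, -0.6]
opening: 0.221
```

```bash
python3 arc.py .1 4
```

```text
r 0.04768183685828062 wheel angle mod 2pi 0.30603866702384597 F [ 2.1  2.5 -0.6] z 0.09058531019403779 t 8.9
rot [-0.0068  0.0013 -0.0046]
[ 0.006 -0.018] [ 0.009 -0.017] [ 0.011 -0.016] [ 0.012 -0.015]
```

Now at about 6.59 rad. I'll push gently on to the stop.

send_rows(
  commands=[0.006, -0.018, 0, -0.006, 0, -0.004, 1, 0.009, -0.017, 0, 0, 0, 0, 1, 0.011, -0.016, 0, 0, 0, 0, 1, 0.008, -0.01, 0, 0, 0, 0, 1, 0, 0, 0, 0, 0, 0, 1],
)

```text
clock: 9.4
tool_pos: [0.5006, -0.2399, 0.0906]
eef_rot: [0.488, 0.516, -0.486, 0.51]
contact_force: [3.0, 0.8, -1.0]
opening: 0.217
```

```bash
python3 arc.py .1 4
```

```text
r 0.04761690534795767 wheel angle mod 2pi 0.6160115658671748 F [ 3.   0.8 -1. ] z 0.09060761466081776 t 9.4
rot [-0.0047 -0.0029 -0.0014]
[ 0.011 -0.015] [ 0.014 -0.013] [ 0.015 -0.012] [ 0.016 -0.01 ]
```

send_rows(
  commands=[0.011, -0.015, 0, -0.004, -0.003, 0, 1, 0.012, -0.012, 0, 0, 0, 0, 1, 0, 0, 0, 0, 0, 0, 1],
)

```text
clock: 9.7
tool_pos: [0.5005, -0.2399, 0.0906]
eef_rot: [0.485, 0.52, -0.486, 0.507]
contact_force: [2.9, -0.0, -2.1]
opening: 0.217
```

```bash
python3 arc.py .1 4; python3 -c "
from h import *
for n in('scene','top'):
    c=cams.snapshot(n);u=[int(a) for a in proj(c,(.53,-.08,.05))];im=c['image'][u[1]-75:u[1]+75,u[0]-75:u[0]+75];cv2.imwrite('pics/c_'+n+'.png',cv2.resize(im,None,fx=4,fy=4))
"
```

```text
r 0.04761359845908552 wheel angle mod 2pi 0.6144767036890713 F [ 2.9 -0.  -2.1] z 0.09061485198065014 t 9.7
rot [-0.0073 -0.009  -0.0039]
[ 0.011 -0.015] [ 0.014 -0.013] [ 0.015 -0.012] [ 0.016 -0.01 ]
```

View pics/c_scene.png

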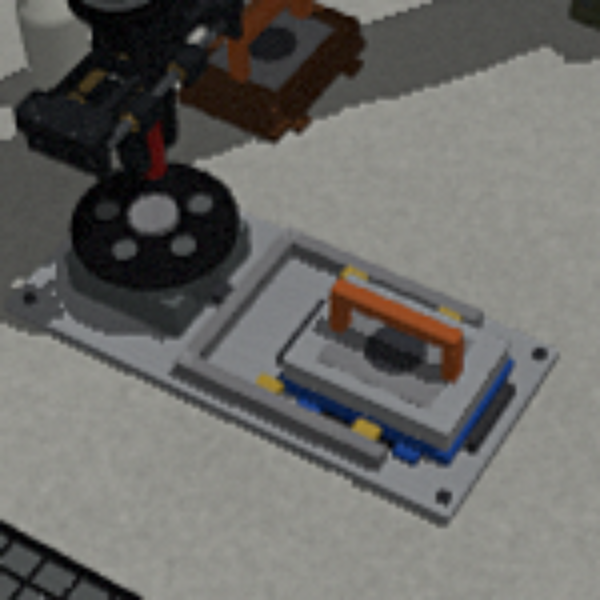

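View pics/c_top.png

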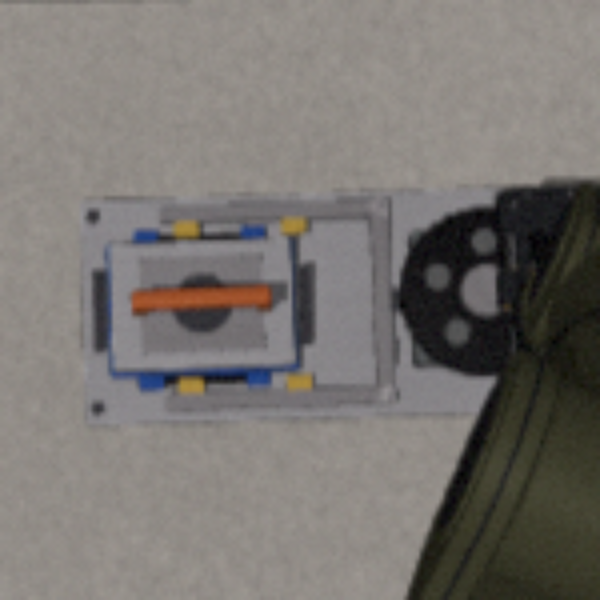

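The wheel is at the stop: more push gave no motion. In the top crop the yellow tabs at (187,229), (294,226), (190,385) and (300,381) sit beside the blue feet and no longer cover them. Next I'll release and go up.

send_rows(
  commands=[0, 0, 0, 0, 0, 0, 0, 0, 0, 0, 0, 0, 0, 0, 0, 0, 0, 0, 0, 0, 0, 0, 0, 0, 0, 0, 0, 0, 0, 0, 0, 0, 0, 0, 0, 0, 0, 0.1, 0, 0, 0, 0, 0, 0, 0.15, 0, 0, 0, 0, 0, 0, 0.15, 0, 0, 0, 0, 0, 0, 0, 0, 0, 0, 0],
)

```text
clock: 10.7
tool_pos: [0.4972, -0.2454, 0.1919]
eef_rot: [0.484, 0.519, -0.491, 0.506]
contact_force: [0.5, 0.2, 0.4]
opening: 0.993
```

```bash
python3 st.py 0.528 -.005 0.18; python3 - <<'E'
from m import *
O=((5,150,120),(16,255,255))
t=cams.snapshot("top");s=cams.snapshot("scene")
a=blob(t["image"],*O,(295,220,345,250));b=blob(s["image"],*O,(295,230,340,262))
print(a[0],a[2],b[0],onz(t,*a[0],.09),onz(s,*b[0],.087))
w=blob(t["image"],(0,150,60),(4,255,255),(370,215,415,260));print(w[0],onz(t,*w[0],.127))
E
```

```text
10.7 p [ 0.4972 -0.2454  0.1919] F [0.5 0.2 0.4] open 0.993 rot needed frac [-0.0039 -0.0126 -0.0002]
delta frac [ 0.1231  0.9616 -0.0477]
[317.72222222 234.02083333] ((317.9419860839844, 233.89779663085938), (4.414941787719727, 34.16324234008789), 86.98721313476562) [317.93277311 245.36134454] [ 0.52788222 -0.00519156  0.09      ] [ 0.5269435  -0.00266471  0.087     ]
[399.4  244.84] [ 0.49776235 -0.23291184  0.127     ]
```

send_rows(
  commands=[0.016, 0.12, 0, -0.004, -0.012, 0, 0, 0.016, 0.12, 0, 0, 0, 0, 0, 0.016, 0.12, 0, 0, 0, 0, 0, 0.016, 0.12, 0, 0, 0, 0, 0, 0.016, 0.12, 0, 0, 0, 0, 0, 0.016, 0.12, 0, 0, 0, 0, 0, 0.014, 0.11, 0, 0, 0, 0, 0, 0.01, 0.08, 0, 0, 0, 0, 0, 0, 0.03, 0, 0, 0, 0, 0, 0, 0, 0, 0, 0, 0, 0],
)

```text
clock: 11.8
tool_pos: [0.5142, -0.0014, 0.1735]
eef_rot: [0.48, 0.521, -0.496, 0.502]
contact_force: [0.0, -0.5, -0.1]
opening: 1.001
```

```bash
python3 st.py 0.5275 -.0045 0.13
```

```text
11.8 p [ 0.5142 -0.0014  0.1735] F [ 0.  -0.5 -0.1] open 1.001 rot needed frac [-0.0013 -0.0223  0.0017]
delta frac [ 0.0534 -0.0122 -0.1738]
```

send_rows(
  commands=[0.053, -0.012, -0.08, -0.001, -0.022, 0.002, 0, 0, 0, -0.05, 0, 0, 0, 0, 0, 0, 0, 0, 0, 0, 0],
)

```text
clock: 12.1
tool_pos: [0.5265, -0.0089, 0.1387]
eef_rot: [0.487, 0.511, -0.489, 0.512]
contact_force: [0.2, 0.2, 0.2]
opening: 1.004
```

```bash
python3 st.py 0.5275 -.0045 0.1
```

```text
12.1 p [ 0.5265 -0.0089  0.1387] F [0.2 0.2 0.2] open 1.004 rot needed frac [ 0.0017 -0.0011  0.0021]
delta frac [ 0.0039  0.0176 -0.1549]
```

send_rows(
  commands=[0.004, 0.018, -0.05, 0.002, -0.001, 0.002, 0, 0, 0, -0.04, 0, 0, 0, 0, 0, 0, 0, 0, 0, 0, 0],
)

```text
clock: 12.4
tool_pos: [0.5269, -0.0089, 0.1156]
eef_rot: [0.488, 0.511, -0.49, 0.511]
contact_force: [-0.9, -0.3, -0.4]
opening: 1.0
```

```bash
python3 st.py 0.5275 -.0045 0.064;python3 -c "
from h import *
for n in('scene','top'):
    c=cams.snapshot(n);u=[int(a) for a in proj(c,(.53,0,.08))];im=c['image'][u[1]-60:u[1]+60,u[0]-60:u[0]+60];cv2.imwrite('pics/d_'+n+'.png',cv2.resize(im,None,fx=4,fy=4))
"
```

```text
12.4 p [ 0.5269 -0.0089  0.1156] F [-0.9 -0.3 -0.4] open 1.0 rot needed frac [ 0.0014 -0.0008  0.0036]
delta frac [ 0.0022  0.0174 -0.2064]
```

View pics/d_scene.png

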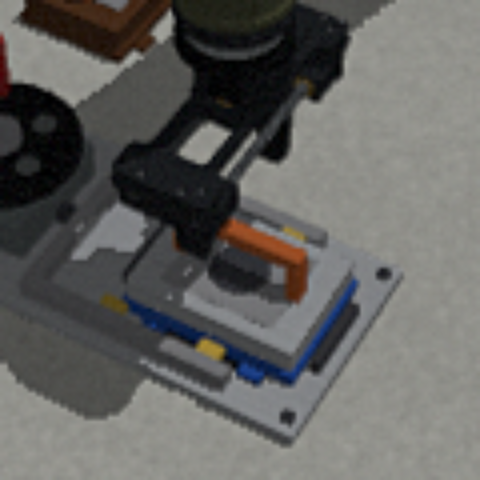

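The open fingers straddle the orange bar, at crop (265,245). Going down.

send_rows(
  commands=[0.002, 0.017, -0.07, 0.001, 0, 0.003, 0, 0.002, 0.012, -0.07, 0, 0, 0, 0, 0, 0.008, -0.06, 0, 0, 0, 0, 0, 0, -0.03, 0, 0, 0, 0, 0, 0, 0, 0, 0, 0, 0],
)

```text
clock: 13.0
tool_pos: [0.5318, -0.0006, 0.061]
eef_rot: [0.49, 0.509, -0.486, 0.514]
contact_force: [1.0, -0.3, -0.4]
opening: 0.997
```

```bash
python3 st.py 0.5275 -.0045 0.064
```

```text
13.0 p [ 0.5318 -0.0006  0.061 ] F [ 1.  -0.3 -0.4] open 0.997 rot needed frac [0.0006 0.0054 0.0016]
delta frac [-0.0171 -0.0156  0.0118]
```

send_rows(
  commands=[-0.017, -0.015, 0.012, 0, 0.005, 0.001, 0, 0, 0, 0, 0, 0, 0, 0, 0, 0, 0, 0, 0, 0, 0],
)

```text
clock: 13.3
tool_pos: [0.5282, -0.0055, 0.0662]
eef_rot: [0.488, 0.511, -0.488, 0.513]
contact_force: [0.2, 0.6, 0.8]
opening: 1.0
```

```bash
python3 st.py 0.5275 -.0045 0.064
```

```text
13.3 p [ 0.5282 -0.0055  0.0662] F [0.2 0.6 0.8] open 1.0 rot needed frac [0.0009 0.0017 0.0011]
delta frac [-0.0028  0.0039 -0.0089]
```

Within 1–2 mm of the target. Closing firmly.

send_rows(
  commands=[-0.002, 0.004, -0.009, 0, 0, 0, 1, 0, 0, 0, 0, 0, 0, 1, 0, 0, 0, 0, 0, 0, 1, 0, 0, 0, 0, 0, 0, 1, 0, 0, 0, 0, 0, 0, 1, 0, 0, 0, 0, 0, 0, 1, 0, 0, 0, 0, 0, 0, 1, 0, 0, 0, 0, 0, 0, 1, 0, 0, 0, 0, 0, 0, 1, 0, 0, 0, 0, 0, 0, 1, 0, 0, 0, 0, 0, 0, 1, 0, 0, 0, 0, 0, 0, 1],
  newtons=50,
)

```text
clock: 14.5
tool_pos: [0.5281, -0.0044, 0.0647]
eef_rot: [0.488, 0.511, -0.487, 0.513]
contact_force: [-0.2, 0.6, 0.3]
opening: 0.147
```

```bash
python3 st.py 0.5275 -.0045 0.066;python3 -c "
from h import *
for n in('scene','top'):
    c=cams.snapshot(n);u=[int(a) for a in proj(c,(.53,0,.08))];im=c['image'][u[1]-60:u[1]+60,u[0]-60:u[0]+60];cv2.imwrite('pics/e_'+n+'.png',cv2.resize(im,None,fx=4,fy=4))
"
```

```text
14.5 p [ 0.5281 -0.0044  0.0647] F [-0.2  0.6  0.3] open 0.147 rot needed frac [0.0009 0.0025 0.0008]
delta frac [-0.0022 -0.0005  0.0052]
```

View pics/e_scene.png

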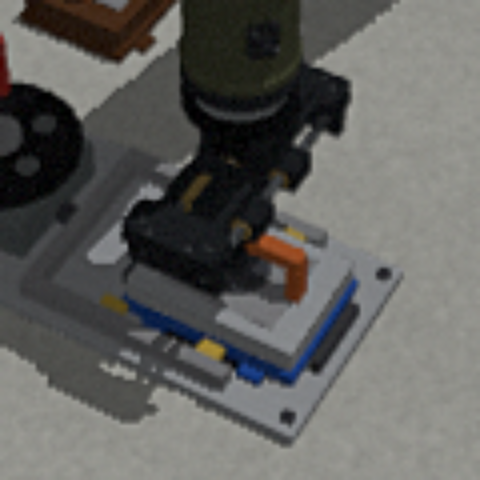

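The jaws hold the bar (13 mm opening). I'll lift slowly.

send_rows(
  commands=[0, 0, 0.02, 0, 0, 0, 1, 0, 0, 0.03, 0, 0, 0, 1, 0, 0, 0.04, 0, 0, 0, 1, 0, 0, 0.04, 0, 0, 0, 1, 0, 0, 0.04, 0, 0, 0, 1, 0, 0, 0.04, 0, 0, 0, 1],
)

```text
clock: 15.2
tool_pos: [0.525, -0.0043, 0.1191]
eef_rot: [0.487, 0.512, -0.489, 0.512]
contact_force: [0.5, -0.1, -6.5]
opening: 0.151
```

```bash
python3 st.py 0.528 -.0045 0.215
```

```text
15.2 p [ 0.525  -0.0043  0.1191] F [ 0.5 -0.1 -6.5] open 0.151 rot needed frac [ 0.0009 -0.0019  0.001 ]
delta frac [ 0.0121 -0.0008  0.3837]
```

Carrying about 6.5 N and level. On up.

send_rows(
  commands=[0.004, 0, 0.04, 0, 0, 0, 1, 0.004, 0, 0.04, 0, 0, 0, 1, 0.003, 0, 0.04, 0, 0, 0, 1, 0, 0, 0.04, 0, 0, 0, 1, 0, 0, 0.04, 0, 0, 0, 1, 0, 0, 0.04, 0, 0, 0, 1, 0, 0, 0.04, 0, 0, 0, 1, 0, 0, 0.04, 0, 0, 0, 1, 0, 0, 0.03, 0, 0, 0, 1, 0, 0, 0.015, 0, 0, 0, 1, 0, 0, 0, 0, 0, 0, 1, 0, 0, 0, 0, 0, 0, 1],
)

```text
clock: 16.4
tool_pos: [0.5275, -0.0044, 0.2205]
eef_rot: [0.487, 0.512, -0.488, 0.512]
contact_force: [-0.4, -0.0, -6.2]
opening: 0.151
```

```bash
python3 st.py 0.528 -.0045 0.215
```

```text
16.4 p [ 0.5275 -0.0044  0.2205] F [-0.4 -0.  -6.2] open 0.151 rot needed frac [ 0.0009 -0.0007  0.0011]
delta frac [ 0.002  -0.0004 -0.0221]
```

send_rows(
  commands=[0, 0, 0, 0, 0, 0, 1, 0, 0, 0, 0, 0, 0, 1, 0, 0, 0, 0, 0, 0, 1, 0, 0, 0, 0, 0, 0, 1, 0, 0, 0, 0, 0, 0, 1, 0, 0, 0, 0, 0, 0, 1],
)

```text
clock: 17.0
tool_pos: [0.5264, -0.0044, 0.2189]
eef_rot: [0.486, 0.513, -0.489, 0.511]
contact_force: [-0.2, 0.1, -6.9]
opening: 0.149
```

```bash
python3 st.py 0.528 -.0045 0.215;python3 -c "
from h import *
print(abs(telemetry.get_state()['qd']).max())
for n in('scene','top'):
    c=cams.snapshot(n);cv2.imwrite('pics/f_'+n+'.png',cv2.resize(c['image'][130:330,160:480],None,fx=2.4,fy=2.4))
"
```

```text
17.0 p [ 0.5264 -0.0044  0.2189] F [-0.2  0.1 -6.9] open 0.149 rot needed frac [ 0.001  -0.003   0.0011]
delta frac [ 0.0062 -0.0004 -0.0156]
0.001662773250867869
```

View pics/f_scene.png

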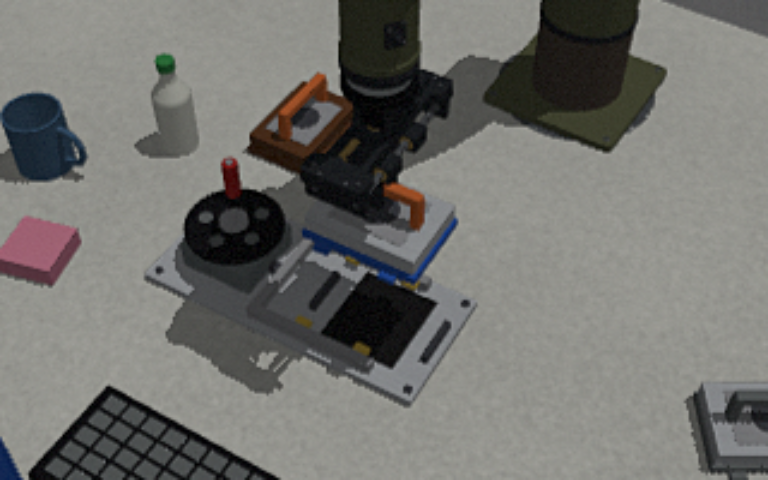

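View pics/f_top.png

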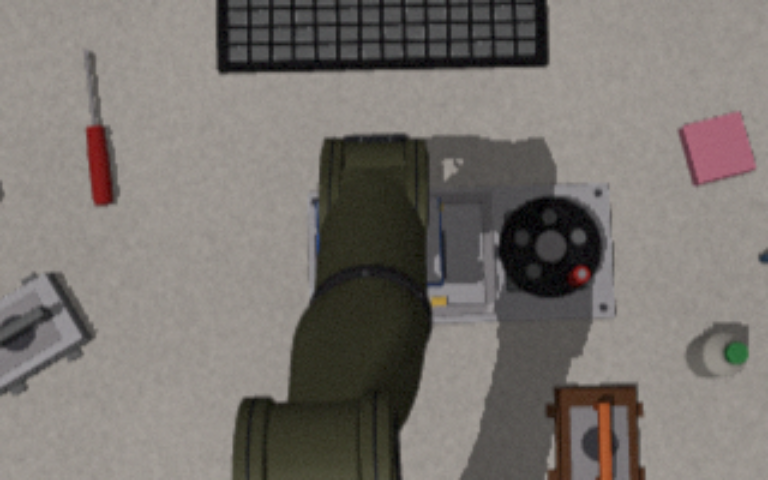

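The blue carrier hangs level above the empty seat, at scene crop (380,235). The wheel grip is unmoved at top crop (580,275), and the other things stand where they were. Handing in.

```bash
python3 -c "
from plant import job
print(job.finish_job())"
```

```text
the job is handed in; nothing more can be done
None
```

The carrier is unlocked, lifted and held still above its seat, and I've handed the job in. No verdict was reported.

- **Handwheel:** I carried the red grip round anticlockwise from about 0.17 to about 6.9 rad. There it stopped, and two more pushes gave no motion. The picture showed all four yellow tabs clear of the blue feet. I then let go of the grip, and it was still at the stop in the last picture.
- **Lift:** I gripped the orange handle at its middle with 50 N and raised it straight up about 154 mm, so the underside is roughly 15 cm above the bed. The horizontal drift was about 2 mm.
- **Last checks:**
  - The tool was within about 0.3° of vertical, and joint speeds were below 0.002 rad/s.
  - The wrist carried about 6.9 N, which fits the carrier's weight. The jaws were 13 mm apart on the 14 mm bar.
  - The last pictures show the carrier level above the empty seat. In that view the arm hid most of the carrier from above, so I judged "level" from the scene camera and the tool pose.
  - The things visible in the last pictures had not moved. The mouse was outside those crops, and the arm's path did not go low near it.
- **Disagreements:** The two cameras put the handle 2–3 mm apart. The cradle centre I worked out from its four bolts was about 12 mm off along y, so I used the directly measured handle and hub instead.

The clock stood at about 17 s of the 61 s allowed.

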